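# Make up two kits on the electronics repair bench

### The arm

A 7-joint arm with a two-finger parallel gripper is mounted at the origin on the work surface. World frame = base frame: x ahead of the robot, y to its left, z up, the work surface at z = 0. Lengths are in mm, angles in rad, forces in N, time in s.
With the tool pointing down it reaches from about 425 to 875 mm from the base axis. Payload 9.9 kg.
Tool frame: the origin (TCP) lies at the very end of the fingers, on their centre line; the grasp point (between the pads) lies 19 mm behind it (r.pinch_z is the distance from the TCP to the grasp point, in mm); z points along the fingers, y is the line along which they close (so a half turn about z gives the same grasp; the last joint's range is limited). The gripper opens to 85 mm and grips with 20 to 120 N. Pads are 22 mm wide; open, the fingers measure 114 mm over their backs; the gripper's body (76 mm by 85 mm) begins 54 mm behind the grasp point. The pads swing forward as they close: fully open they stand 13 mm farther back than shut.
Start: joints at [1.261, 0.576, 0.025, 1.437, -0.015, 1.129, -0.057], TCP at [151.127, -657.867, 231.289] pointing down, gripper open.
Joint ranges: [-2.76, 2.76], [-0.34, 2.15], [-1.52, 1.57], [0.19, 2.46], [-1.09, 4.23], [0.17, 1.99], [-2.82, 2.82]. Speed limits (rad/s): [2.22, 2.22, 3.01, 3.01, 3.14, 3.14, 3.14].

### API

Orientations are given as a rotation vector (axis times angle).
In Python, from cell import r gives the robot as it stands.
- The arm moves only by the tool jog_arm, never from a script. Its argument "commands" is a list of rows, each a list of 7 numbers: the turn, a rotation vector about the tool's x, y, z in a scale on which 1.0 is 90 degrees, then the shift along the tool's x, y, z in a scale on which 1.0 is 80 cm, then the opening, from 0 (shut) to 1 (fully open). A call has 1 to 20 rows; each row is the pose to reach, as a shift and turn from the pose commanded when the call began, along the tool's axes at that moment; what a row does not reach only later rows make up. A row lasts 1/10 s, in which the tool goes at most 50 mm and 8.59 degrees, less where a joint would pass 70% of its speed; a pose out of reach is approached as far as the arm can. A call with a gripper value outside its range is refused whole. The fingers move at their own pace and stop on an object; "squeeze" is the grip in N (left out, the last holds). Time passes only in rows, so rows that repeat a pose let the fingers close. It gives the time, the measured TCP pose, the force, the opening and the grip force at its end, in the units of the state.
- r.observe(): the state, without advancing time (a new reading comes with each control period).
- r.snapshot(name): name is "scene" or "top" or "wrist"; returns the picture (384x512x3 uint8, red, green, blue); there is no depth.
- r.calibration(name): a dict with "fovy" (degrees; the focal length in pixels is half the picture's height over the tangent of half this angle, whatever the lens; pixels are square), "cx", "cy" (the principal point, pixels), "T" (4x4, takes a point from camera to world coordinates). Camera axes: x right, y down, z forward; pixel columns grow to the right and rows downward; lengths in mm; the calibration is good to about 2 mm. A picture is of the moment at which its call begins: read the wrist's pose just before it. calibration takes no time and is no camera call; for the wrist camera it gives the pose at the moment of the call.
- r.hand_in(): hands the job in; it is judged then, once.
Trained networks look in the newest picture that a camera, given by its name, has taken for a name from the list of things; names that differ only in an ending like _2 or _b are one class to them, and where a whole thing is asked for, a point or a joint stands for the part that bears it (a point fixed in the world has none). Each returns a list of dicts, best first, with "score" (0 to 1); they miss things now and then, are a little off and sometimes report something else, mostly with a low value. They report only what shows in the picture. A call takes as long as a camera call. They do not tell look-alikes from the thing itself.
- r.find_in(camera, label): "centre" ([x, y, z] in mm, in world coordinates, good to about 4 mm: the middle of the surface that is visible of it).
- r.outline_of(camera, label): "region" (384x512 bool, what is visible of it).
- r.place_of(camera, label): "centre" ([x, y, z] in mm, in world coordinates, good to about 4 mm: a listed point, or the origin of a listed thing).
The state is a dict: "t": time; "q": joint angles; "qd": joint speeds; "joint_efforts": joint torques, N m; "tool_pos": TCP position; "eef_rot": TCP orientation; "ft_force": force on the tool from outside, world axes, zero at the start; "wrist_torque": the same for the moment, N m; "finger_gap": opening from 0.0 (shut) to 1.0 (fully open); "finger_force": force on a finger pad.
Only numpy, scipy, OpenCV 4.12 (cv2) and the standard library are available. Lean on these libraries where they do the work, as an engineer would, in place of code of your own. Each camera call takes 0.05 s, during which the arm holds its last target. There are 200 camera calls.

### The job

Make up the two repair kits. In the three-bay tray put the square cooling fan in the bay next to the tray's carrying tab, the flux jar in the middle bay and the large solder spool in the bay farthest from the tab; in the two-bay tray put the small solder spool in the bay next to the tab and the finned heat sink in the other bay. Set each one down, without dropping it, upright and flat on the floor of its bay, let go, and leave the screwdriver, multimeter and bottle where they are.

Things in the scene. Friction and masses are not known exactly. Their poses are not given: they have to be found in the camera images.
- tray3: Three-bay tray, light grey plastic, fixed, 246 x 86 mm (x, y). Walls and dividers 3 mm thick, tops 10 mm above the bench; floor 3 mm thick. Bays 80 mm wide (y) and, from -x to +x, 84, 66, 84 mm long, centred at x = -78, 0, +78 mm, y = 0. Flat carrying tab (26 x 60 mm, top 10 mm up, dark slot) sticks out at the -x end. Origin: centre of the underside without tab, on the bench; z up.
- tray2: Two-bay tray, light grey plastic, fixed, 149 x 86 mm (x, y). Walls and divider 3 mm thick, tops 10 mm above the bench; floor 3 mm thick. Two bays 70 mm long (x), 80 mm wide (y), centred at x = -36.5 and +36.5 mm, y = 0. Flat carrying tab (26 x 60 mm, top 10 mm up, dark slot) sticks out at the -x end. Origin: centre of the underside without tab, on the bench; z up.
- fan: Square cooling fan with a black frame and a round rotor, 60 x 60 mm (along its x and y), 25 mm high. Stands on the bench as it should go into the tray, origin at the centre of its underside, z up. About 55 to 115 g, loose.
- heat_sink: Heat sink, bare aluminium block with nine upright fins along its x, 50 x 50 mm (x, y), 30 mm high; grips like a solid block on any side. Stands on the bench as it should go into the tray, origin at the centre of its underside, z up. About 80 to 170 g, loose.
- flux_jar: Round flux jar, white with a black ribbed screw lid, 46 mm in diameter, 34 mm high. Stands on the bench as it should go into the tray, origin at the centre of its underside, z up. About 50 to 100 g, loose.
- spool_large: Large spool of solder standing on its flange: white flanges, grey wire, dark centre hole; 62 mm in diameter, 40 mm high. Stands on the bench as it should go into the tray, origin at the centre of its underside, z up. About 210 to 420 g, loose.
- spool_small: Small spool of solder, same make as the large one, standing on its flange: 42 mm in diameter, 30 mm high. Stands on the bench as it should go into the tray, origin at the centre of its underside, z up. About 70 to 140 g, loose.
- screwdriver: Bystander: screwdriver with a blue handle lying on the bench beyond the work, 160 mm long, lying along its x.
- multimeter: Bystander: yellow multimeter lying face up, 75 x 150 mm, about 43 mm high with its dial. Origin at the centre of its underside.
- bottle: Bystander: closed white bottle with a blue cap, 48 mm in diameter, 110 mm high, upright. Origin at the centre of its underside.
There are look-alikes about, which are no part of the job. What is shaped like the fan but green is not meant.

How it is judged (in metres and radians):
At the end, for the whole second after the job is handed in: Each of the five parts is wholly between the walls of the bay named for it (centre within about 11 to 21 mm of the bay's centre, as the walls allow), its underside within 3 mm of the bay floor, upright within 0.08 rad, at rest and released (x of fan in the frame of tray3 between -0.092 and -0.064 m and y of fan in the frame of tray3 between -0.012 and 0.012 m and z of each of fan, flux_jar, spool_large in the frame of tray3 below 0.006 m and angle between each of fan, flux_jar, spool_large, spool_small, heat_sink's own z axis and vertical below 0.08 rad and linear speed of each of fan, flux_jar, spool_large, spool_small, heat_sink below 0.02 m/s and x of flux_jar in the frame of tray3 between -0.012 and 0.012 m and y of flux_jar in the frame of tray3 between -0.019 and 0.019 m and x of spool_large in the frame of tray3 between 0.065 and 0.091 m and y of spool_large in the frame of tray3 between -0.011 and 0.011 m and x of spool_small in the frame of tray2 between -0.0525 and -0.0205 m and y of spool_small in the frame of tray2 between -0.021 and 0.021 m and z of each of spool_small, heat_sink in the frame of tray2 below 0.006 m and x of heat_sink in the frame of tray2 between 0.0245 and 0.0485 m and y of heat_sink in the frame of tray2 between -0.017 and 0.017 m); the robot touches nothing.
It fails at once if a part is dropped: it comes down to the bench or a tray faster than 0.7 m/s, as after a fall of about 30 mm ((height (world z) of fan below 0.02 m and linear speed of fan above 0.7 m/s) or (height (world z) of flux_jar below 0.02 m and linear speed of flux_jar above 0.7 m/s) or (height (world z) of spool_large below 0.02 m and linear speed of spool_large above 0.7 m/s) or (height (world z) of spool_small below 0.02 m and linear speed of spool_small above 0.7 m/s) or (height (world z) of heat_sink below 0.02 m and linear speed of heat_sink above 0.7 m/s)).
It fails at once if the screwdriver, multimeter or bottle is moved by more than 20 mm (distance of any of screwdriver, multimeter, bottle from where it was at the start of the episode above 0.02 m).
It also fails if it takes over 122 s, if anything falls off the work surface, if the arm or the gripper's body presses on something with over 40 N, if the wrist force passes 120 N, or if a joint passes its speed limit or range.

## Working session

There is one attempt and no reset: what is moved stays moved. The work goes in short steps, Python scripts to look and compute and a tool call to move; the robot and the scene stay as the last step left them, time stands still between calls to the robot, and variables do not carry over. Pictures are saved under pics/ and viewed, at most 16 in all, crops included, and the job is handed in when it is done.

Besides the shell and the picture viewer there is one more tool, called after ">>>" by a JSON object that holds its "op" and its "data", one argument or row to a line. jog_arm: Moves the arm, as the interface text tells. Its arguments: {"type":"object","properties":{"commands":{"type":"array"},"squeeze":{"type":"number"}},"required":["commands"]}

```bash
mkdir -p pics; ls; python3 - <<'E'
from cell import r
import cv2,numpy as np
s=r.observe();print(s['t'],s['tool_pos'],s['eef_rot'],s['finger_gap'])
for n in ['scene','top']:
    im=r.snapshot(n);cv2.imwrite(f'pics/{n}0.png',im[:,:,::-1])
    c=r.calibration(n);print(n,c['fovy'],c['cx'],c['cy'],np.round(c['T'],3).tolist())
    for l in ['tray3','tray2','fan','heat_sink','flux_jar','spool_large','spool_small','screwdriver','multimeter','bottle']:
        for d in r.place_of(n,l):print(n,l,np.round(d['centre']),round(d['score'],2))
E
```

```text
pics
0.0 [ 151.03211411 -657.39999321  230.45502722] [-3.11995028e+00 -3.53819234e-01  4.28010310e-04] 0.9987826523081909
scene 52.7970069580334 256.63305111486267 193.60348589429344 [[0.751, 0.487, -0.446, 974.169], [0.66, -0.567, 0.492, -426.522], [-0.013, -0.664, -0.747, 713.603], [0.0, 0.0, 0.0, 1.0]]
scene tray3 [ 500. -290.   -3.] 0.94
scene tray3 [504. 294.  -4.] 0.8
scene tray2 [ 500. -290.   -3.] 0.94
scene tray2 [504. 294.  -4.] 0.8
scene fan [ 334. -144.   -1.] 0.89
scene fan [451.  79.   2.] 0.76
scene fan [339.  69.   3.] 0.56
scene heat_sink [448. -76.  -2.] 0.86
scene flux_jar [647.  72.  -4.] 0.67
scene flux_jar [452.  80.   1.] 0.59
scene spool_large [544.  -6.  -2.] 0.66
scene spool_small [648. -91.   3.] 0.93
scene screwdriver [ 734. -227.    2.] 0.68
scene screwdriver [544.  -4.  -1.] 0.36
scene multimeter [790. -18.  -6.] 0.74
scene bottle [647.  73.   0.] 0.65
scene bottle [751. 232.  -2.] 0.6
scene bottle [548.  -6.  -3.] 0.38
top 49.473245929446 254.88287914216593 190.02407037418794 [[-0.001, -0.985, 0.173, 357.481], [-0.999, 0.008, 0.037, -20.471], [-0.038, -0.173, -0.984, 1080.646], [0.0, 0.0, 0.0, 1.0]]
top tray3 [508. 295.  -2.] 0.92
top tray3 [ 502. -290.    4.] 0.74
top tray3 [786. -15.   6.] 0.71
top tray2 [508. 295.  -2.] 0.92
top tray2 [ 502. -290.    4.] 0.74
top tray2 [786. -15.   6.] 0.71
top fan [ 332. -141.   -1.] 0.74
top fan [344.  69.   4.] 0.61
top fan [648. -84.   5.] 0.61
top fan [452.  82.   3.] 0.57
top heat_sink [448. -77.   2.] 0.97
top flux_jar [648.  76.  -1.] 0.54
top flux_jar [447. -76.   2.] 0.35
top spool_large [550.  -7.  -1.] 0.91
top spool_small [649. -87.  -2.] 0.6
top spool_small [ 502. -288.    3.] 0.17
top screwdriver [ 741. -225.    0.] 0.71
top multimeter [787. -16.   3.] 0.64
top bottle [750. 232.  -0.] 0.95
top bottle [446. -75.   2.] 0.45
```

View pics/top0.png

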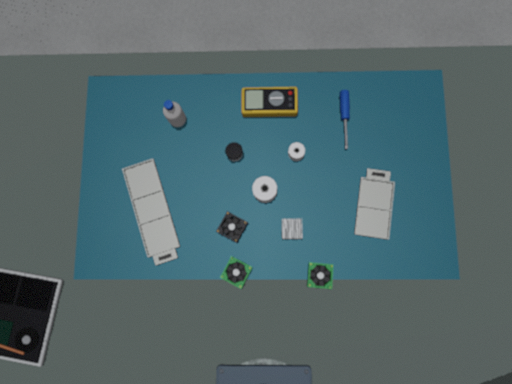

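View pics/scene0.png

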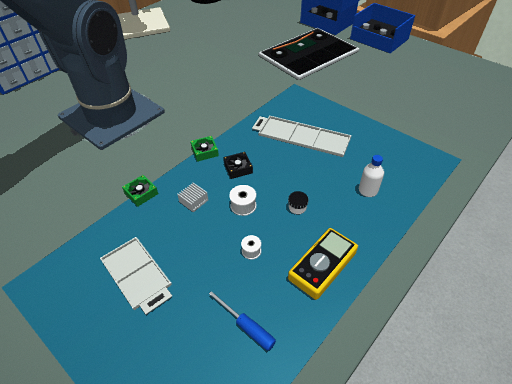

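The black fan is at top-view pixel (232,227), and the green ones at (236,271) and (320,275) are decoys. Tray3 is at (150,210) with its tab at the bottom (165,256). Tray2 is at (375,208) with its tab at the top (378,175). Next I'll fit the known shapes to the network outlines in both views.

```bash
cat > h.py <<'E'
from cell import r
import cv2,numpy as np
from scipy.optimize import minimize
def box(x0,x1,y0,y1,h): return np.array([[x,y,z] for x in(x0,x1) for y in(y0,y1) for z in(0,h)],float)
def cyl(d,h):
    a=np.linspace(0,2*np.pi,32,endpoint=False);return np.array([[d/2*np.cos(t),d/2*np.sin(t),z] for t in a for z in(0,h)])
M={'fan':[box(-30,30,-30,30,25)],'heat_sink':[box(-25,25,-25,25,30)],'flux_jar':[cyl(46,34)],'spool_large':[cyl(62,40)],'spool_small':[cyl(42,30)],
 'tray3':[box(-123,123,-43,43,10),box(-149,-123,-30,30,10)],'tray2':[box(-74.5,74.5,-43,43,10),box(-100.5,-74.5,-30,30,10)]}
def proj(c,P):
    T=np.array(c['T']);p=(P-T[:3,3])@T[:3,:3];f=192/np.tan(np.radians(c['fovy']/2))
    return p[:,:2]/p[:,2:]*f+[c['cx'],c['cy']]
def hulls(c,n,v,z=0):
    x,y,a=v;R=np.array([[np.cos(a),-np.sin(a),0],[np.sin(a),np.cos(a),0],[0,0,1]])
    return [cv2.convexHull(proj(c,P@R.T+[x,y,z]).astype(np.float32)) for P in M[n]]
def fit(masks,n,v0,z=0):
    """masks: list of (calib, bool mask); IoU fit of x,y,yaw"""
    S=4
    big=[(c,cv2.resize(m.astype(np.uint8),None,fx=S,fy=S,interpolation=cv2.INTER_NEAREST)) for c,m in masks]
    def cost(v):
        t=0
        for c,m in big:
            g=np.zeros_like(m)
            for h in hulls(c,n,v,z): cv2.fillPoly(g,[np.round((h+.5)*S*16-8).astype(np.int32)],1,shift=4)
            t-=(g&m).sum()/max((g|m).sum(),1)
        return t/len(big)
    b=None
    for da in ([0,.4,-.4] if n[0] in'tfh' and n!='flux_jar' else [0]):
        s=np.array([v0]*4,float);s[:,2]+=da;s[1,0]+=8;s[2,1]+=8;s[3,2]+=.2
        o=minimize(cost,s[0],method='Nelder-Mead',options=dict(initial_simplex=s,xatol=.05,fatol=1e-5))
        if b is None or o.fun<b.fun:b=o
    return b.x,-b.fun
E
cat > m.py <<'E'
from h import *
G={'tray3':(506,293,.3),'tray2':(501,-289,3.1),'fan':(451,80,.3),'heat_sink':(448,-76,0),'flux_jar':(647,73,0),'spool_large':(547,-6,0),'spool_small':(648,-89,0)}
C={n:r.calibration(n) for n in('scene','top')};I={}
for n in C: r.snapshot(n)
import sys
for l,g in G.items():
    ms=[]
    for n in C:
        cen=np.mean([h.mean((0,1)) for h in hulls(C[n],l,g)],0)
        best=None
        for d in r.outline_of(n,l):
            m=d['region'];ys,xs=np.nonzero(m)
            if len(xs) and np.hypot(*(np.array([xs.mean(),ys.mean()])-cen))<15 and best is None: best=m
        if best is not None: ms.append((C[n],best)); v,f=fit(ms[-1:],l,g);print(l,n,np.round(v[:2],1),round(np.degrees(v[2]),1),round(f,3))
    if len(ms)>1: v,f=fit(ms,l,g);print(l,'both',np.round(v[:2],1),round(np.degrees(v[2]),1),round(f,3))
E
python3 m.py
```

```text
tray2 scene [ 498.7 -287.5] 170.8 0.963
tray2 top [ 497.  -285.9] 171.1 0.965
tray2 both [ 497.8 -286.9] 170.9 0.956
fan scene [451.1  79.2] 61.9 0.957
fan top [448.7  80.4] -29.2 0.955
fan both [449.6  80.2] 60.8 0.942
heat_sink scene [445.9 -74. ] -5.3 0.92
heat_sink top [443.8 -72.3] 1.8 0.934
heat_sink both [445.  -72.5] 0.5 0.913
flux_jar scene [647.5  78.1] 3.2 0.808
flux_jar top [647.3  75.8] 5.4 0.919
flux_jar both [648.1  76.2] -0.4 0.859
spool_large scene [546.8  -5.1] 6.8 0.916
spool_large top [545.5  -3.6] 4.9 0.951
spool_large both [545.6  -3.6] 5.2 0.93
spool_small scene [647.9 -88.7] 11.1 0.948
spool_small top [646.1 -87.7] 7.8 0.947
spool_small both [647.1 -88. ] 9.9 0.932
```

```bash
sed -e 's/<15/<45/' -e "s/^G={'tray3':(506,293,.3).*/G={'tray3':(506,293,.26)}/" m.py > m3.py; python3 m3.py; python3 - <<'E'
from cell import r
import numpy as np
s=r.observe();print(s['tool_pos'],s['eef_rot'],s['t'])
E
```

```text
tray3 scene [505.8 294.6] 18.5 0.963
tray3 top [503.7 296.6] 18.8 0.974
tray3 both [504.4 296. ] 18.7 0.961
[ 151.1582483  -657.86990259  231.28387528] [-3.12156649e+00 -3.54006384e-01 -2.15164162e-05] 2.1
```

```bash
cat > go.py <<'E'
import sys
from h import *
from scipy.spatial.transform import Rotation as Ro
x,y,z,d=map(float,sys.argv[1:5])
s=r.observe();R=Ro.from_rotvec(s['eef_rot']);p=s['tool_pos']
best=None
for k in(0,180):
    a=np.radians(d+k);Y=np.array([np.cos(a),np.sin(a),0]);Z=np.array([0,0,-1.]);T=Ro.from_matrix(np.c_[np.cross(Y,Z),Y,Z])
    v=(R.inv()*T).as_rotvec(degrees=True);print('turn',np.round(v,1))
print('shift',np.round(R.inv().apply(np.array([x,y,z])-p),1),'pos',np.round(p,1),'t',round(s['t'],2),'gap',round(s['finger_gap'],3),'F',np.round(s['ft_force'],1),'q',np.round(s['q'],2))
E
python3 go.py 648 -88 120 81
```

```text
turn [   0.    -0.  -158.1]
turn [-0.  -0.  21.9]
shift [ 611.8 -444.1  111.3] pos [ 151.2 -657.9  231.3] t 2.1 gap 1.001 F [ 0.5  0.5 -0.8] q [ 1.26  0.58  0.02  1.44 -0.01  1.13 -0.06]
```

Units first: shifts go in shares of 80 cm and turns go in shares of 90 degrees. So 611.8 mm is 0.7648, -444.1 mm is -0.5551, 21.9 degrees is 0.2433.

>>> {"op": "jog_arm", "data": {
  "commands": [
    [0,0,0.2433,0.7648,-0.5551,0.1391,1],
    [0,0,0.2433,0.7648,-0.5551,0.1391,1],
    [0,0,0.2433,0.7648,-0.5551,0.1391,1],
    [0,0,0.2433,0.7648,-0.5551,0.1391,1],
    [0,0,0.2433,0.7648,-0.5551,0.1391,1],
    [0,0,0.2433,0.7648,-0.5551,0.1391,1],
    [0,0,0.2433,0.7648,-0.5551,0.1391,1],
    [0,0,0.2433,0.7648,-0.5551,0.1391,1],
    [0,0,0.2433,0.7648,-0.5551,0.1391,1],
    [0,0,0.2433,0.7648,-0.5551,0.1391,1],
    [0,0,0.2433,0.7648,-0.5551,0.1391,1],
    [0,0,0.2433,0.7648,-0.5551,0.1391,1],
    [0,0,0.2433,0.7648,-0.5551,0.1391,1],
    [0,0,0.2433,0.7648,-0.5551,0.1391,1],
    [0,0,0.2433,0.7648,-0.5551,0.1391,1],
    [0,0,0.2433,0.7648,-0.5551,0.1391,1],
    [0,0,0.2433,0.7648,-0.5551,0.1391,1],
    [0,0,0.2433,0.7648,-0.5551,0.1391,1],
    [0,0,0.2433,0.7648,-0.5551,0.1391,1],
    [0,0,0.2433,0.7648,-0.5551,0.1391,1]
  ],
  "squeeze": 60
}}

```text
t: 4.1
tool_pos: [647.3, -90.1, 120.5]
eef_rot: [3.131, -0.249, 0.0]
ft_force: [-0.6, 0.1, 0.6]
finger_gap: 1.002
finger_force: 0.0
```

```bash
python3 go.py 648 -88 10 81; python3 - <<'E'
from h import *
c=r.calibration('wrist');im=r.snapshot('wrist')
for n,v in [('spool_small',(648,-88,0)),('flux_jar',(648,76,0))]:
    for h in hulls(c,n,v): im=cv2.polylines(np.ascontiguousarray(im),[np.round(h).astype(np.int32)],True,(255,0,0))
cv2.imwrite('pics/w1.png',im[:,:,::-1])
for l in['spool_small']:
    for d in r.outline_of('wrist',l):
        v,f=fit([(c,d['region'])],l,(648,-88,0));print(v,f,d['score'])
E
```

```text
turn [-0.000e+00 -1.000e-01  1.799e+02]
turn [ 0.  -0.  -0.1]
shift [  0.3  -2.2 110.5] pos [647.3 -90.1 120.5] t 4.1 gap 1.002 F [-0.6  0.1  0.6] q [ 0.02  0.65  0.08  1.63 -0.07  0.86 -1.6 ]
[ 6.48679819e+02 -8.87763299e+01  2.00667325e-01] 0.9708364025982723 0.62
```

View pics/w1.png

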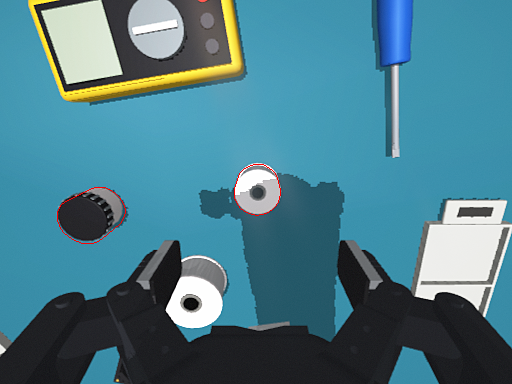

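The fitted model lies on the small spool at (258,190). The wrist fit agrees to within 1 mm, so I'll go down and grasp.

In the tool's units: 110.5 mm is 0.1381, -1.7 mm is -0.0021.

>>> {"op": "jog_arm", "data": {
  "commands": [
    [0,0,0,0.0006,-0.0021,0.0625,1],
    [0,0,0,0.0006,-0.0021,0.1063,1],
    [0,0,0,0.0006,-0.0021,0.1313,1],
    [0,0,0,0.0006,-0.0021,0.1381,1],
    [0,0,0,0.0006,-0.0021,0.1381,0.7],
    [0,0,0,0.0006,-0.0021,0.1381,0.3],
    [0,0,0,0.0006,-0.0021,0.1381,0.3],
    [0,0,0,0.0006,-0.0021,0.1381,0.3],
    [0,0,0,0.0006,-0.0021,0.1381,0.3],
    [0,0,0,0.0006,-0.0021,0.1381,0.3],
    [0,0,0,0.0006,-0.0021,0.1381,0.3],
    [0,0,0,0.0006,-0.0021,0.1381,0.3]
  ]
}}

```text
t: 5.4
tool_pos: [649.8, -86.8, 11.5]
eef_rot: [3.132, -0.246, 0.005]
ft_force: [-1.5, -0.2, 6.9]
finger_gap: 0.468
finger_force: 59.9
```

```bash
python3 go.py 535.1 -293.7 80 81
```

```text
turn [   0.3   -0.  -180. ]
turn [-0.  -0.2  0. ]
shift [-80.8 222.3 -68.8] pos [649.8 -86.8  11.5] t 5.4 gap 0.468 F [-1.5 -0.2  6.9] q [ 0.02  0.79  0.07  1.7  -0.08  0.65 -1.6 ]
```

In the tool's units: 222.3 mm is 0.2779, 180 mm is 0.225.

>>> {"op": "jog_arm", "data": {
  "commands": [
    [0,0,0,0,0,-0.0125,0.3],
    [0,0,0,0,0,-0.0438,0.3],
    [0,0,0,0,0,-0.0875,0.3],
    [0,0,0,-0.05,0.1388,-0.0875,0.3],
    [0,0,0,-0.075,0.225,-0.0875,0.3],
    [0,0,0,-0.101,0.2779,-0.0875,0.3],
    [0,0,0,-0.101,0.2779,-0.0875,0.3],
    [0,0,0,-0.101,0.2779,-0.0875,0.3],
    [0,0,0,-0.101,0.2779,-0.0875,0.3],
    [0,0,0,-0.101,0.2779,-0.0875,0.3],
    [0,0,0,-0.101,0.2779,-0.0875,0.3]
  ]
}}

```text
t: 6.5
tool_pos: [535.3, -292.2, 80.1]
eef_rot: [-3.131, 0.243, -0.002]
ft_force: [0.6, 0.2, -0.3]
finger_gap: 0.466
finger_force: 60.7
```

```bash
python3 go.py 535.1 -293.7 14 81; cat > chk.py <<'E'
import sys
from h import *
# chk.py part z0 : fit held/placed part and tray in the wrist view
c=r.calibration('wrist');im=r.snapshot('wrist');cv2.imwrite(f'pics/{sys.argv[1]}.png',im[:,:,::-1])
E
python3 chk.py w2
```

```text
turn [ 1.000e-01 -1.000e-01 -1.799e+02]
turn [-0.  -0.1  0.1]
shift [-0.1  1.6 66.1] pos [ 535.3 -292.2   80.1] t 6.5 gap 0.466 F [ 0.6  0.2 -0.3] q [ 0.4   0.64  0.04  1.79 -0.04  0.71 -1.26]
```

View pics/w2.png

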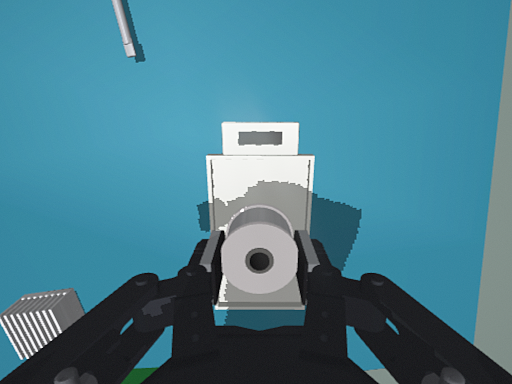

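The spool is held upright over the bay at (258,250), inside the tray walls. Setting it down now.

In the tool's units: 66 mm is 0.0825, 64 mm is 0.08.

>>> {"op": "jog_arm", "data": {
  "commands": [
    [0,0,0,0,0.002,0.05,0.3],
    [0,0,0,0,0.002,0.07,0.3],
    [0,0,0,0,0.002,0.0763,0.3],
    [0,0,0,0,0.002,0.08,0.3],
    [0,0,0,0,0.002,0.0825,0.3],
    [0,0,0,0,0.002,0.0825,0.3],
    [0,0,0,0,0.002,0.0825,0.3],
    [0,0,0,0,0.002,0.0825,0.5],
    [0,0,0,0,0.002,0.0825,0.6],
    [0,0,0,0,0.002,0.0825,0.65],
    [0,0,0,0,0.002,0.0825,0.7],
    [0,0,0,0,0.002,0.0688,0.7],
    [0,0,0,0,0.002,0.0125,0.8],
    [0,0,0,0,0.002,-0.025,1],
    [0,0,0,0,0.002,-0.025,1],
    [0,0,0,0,0.002,-0.025,1]
  ]
}}

```text
t: 8.15
tool_pos: [534.4, -295.3, 100.8]
eef_rot: [3.131, -0.245, 0.003]
ft_force: [-0.6, -0.1, -0.6]
finger_gap: 0.998
finger_force: 0.0
```

```bash
python3 go.py 445 -73.5 100 90.5;python3 - <<'E'
from h import *
c=r.calibration('wrist');im=r.snapshot('wrist')
for l,v0,z in [('spool_small',(535,-293,0),3),('tray2',(499,-288,2.985),0)]:
    for d in r.outline_of('wrist',l):
        v,f=fit([(c,d['region'])],l,v0,z);print(l,v,f,d['score'])
E
```

```text
turn [-2.000e-01 -1.000e-01  1.705e+02]
turn [ 0.  -0.1 -9.5]
shift [-122.9 -205.1    0.4] pos [ 534.4 -295.3  100.8] t 8.15 gap 0.998 F [-0.6 -0.1 -0.6] q [ 0.4   0.62  0.05  1.77 -0.04  0.75 -1.26]
spool_small [ 5.33849415e+02 -2.94989594e+02  2.53426179e-01] 0.9652591326987227 0.87
tray2 [ 499.72394704 -287.20702051    2.98491464] 0.8443368883592157 0.71
```

In the tool's units: -204 mm is -0.255, -122 mm is -0.1525, -9.5 degrees is -0.1056.

>>> {"op": "jog_arm", "data": {
  "commands": [
    [0,0,-0.1056,-0.1525,-0.255,0,1],
    [0,0,-0.1056,-0.1525,-0.255,0,1],
    [0,0,-0.1056,-0.1525,-0.255,0,1],
    [0,0,-0.1056,-0.1525,-0.255,0,1],
    [0,0,-0.1056,-0.1525,-0.255,0,1],
    [0,0,-0.1056,-0.1525,-0.255,0,1],
    [0,0,-0.1056,-0.1525,-0.255,0,1],
    [0,0,-0.1056,-0.1525,-0.255,0,1]
  ]
}}

```text
t: 9.1
tool_pos: [445.6, -75.4, 99.2]
eef_rot: [3.141, 0.013, -0.0]
ft_force: [0.0, -0.8, -0.1]
finger_gap: 0.997
finger_force: 0.0
```

```bash
python3 go.py 446 -74.5 9 90.5;python3 - <<'E'
from h import *
c=r.calibration('wrist');im=r.snapshot('wrist')
for l,v0,z in [('heat_sink',(446,-75,0),0)]:
    for d in r.outline_of('wrist',l):
        v,f=fit([(c,d['region'])],l,v0,z);print(l,v,f,d['score'])
        for h in hulls(c,l,v): im=cv2.polylines(np.ascontiguousarray(im),[np.round(h).astype(np.int32)],True,(255,0,0))
cv2.imwrite('pics/w3.png',im[:,:,::-1])
E
```

```text
turn [  0.  -0. 180.]
turn [ 0.  0. -0.]
shift [ 0.4 -1.  90.2] pos [445.6 -75.4  99.2] t 9.1 gap 0.997 F [ 0.  -0.8 -0.1] q [ 0.05  0.44  0.02  2.17 -0.02  0.53 -1.48]
heat_sink [ 4.47361060e+02 -7.35062608e+01 -1.19891728e-03] 0.8813446739570676 0.94
```

View pics/w3.png

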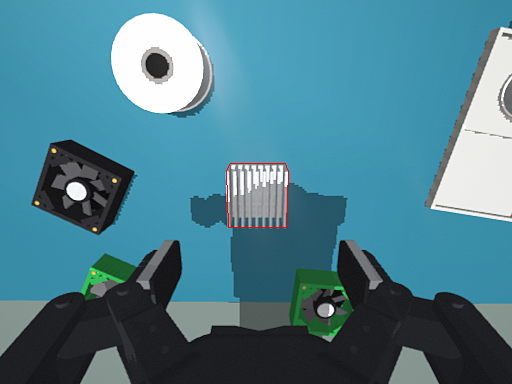

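The heat sink at (258,195) is square to the gripper and clear of the green fans. Grasping it.

>>> {"op": "jog_arm", "data": {
  "commands": [
    [0,0,0,0.0013,-0.0013,0.0563,1],
    [0,0,0,0.0013,-0.0013,0.0938,1],
    [0,0,0,0.0013,-0.0013,0.1088,1],
    [0,0,0,0.0013,-0.0013,0.1125,1],
    [0,0,0,0.0013,-0.0013,0.1125,0.7],
    [0,0,0,0.0013,-0.0013,0.1125,0.4],
    [0,0,0,0.0013,-0.0013,0.1125,0.4],
    [0,0,0,0.0013,-0.0013,0.1125,0.4],
    [0,0,0,0.0013,-0.0013,0.1125,0.4],
    [0,0,0,0.0013,-0.0013,0.1125,0.4],
    [0,0,0,0.0013,-0.0013,0.1125,0.4],
    [0,0,0,0.0013,-0.0013,0.1,0.4],
    [0,0,0,0.0013,-0.0013,0.0688,0.4],
    [0,0,0,0.0013,-0.0013,0.025,0.4],
    [0,0,0,0.0013,-0.0013,0.0125,0.4],
    [0,0,0,0.0013,-0.0013,0.0125,0.4]
  ]
}}

```text
t: 10.8
tool_pos: [447.4, -73.6, 91.4]
eef_rot: [3.141, 0.015, 0.006]
ft_force: [0.3, 0.6, -1.1]
finger_gap: 0.574
finger_force: 62.4
```

```bash
python3 go.py 463.2 -282 80 81
```

```text
turn [   0.4   -0.  -170.5]
turn [-0.  -0.2  9.5]
shift [ 13.8 208.5  11.5] pos [447.4 -73.6  91.4] t 10.8 gap 0.574 F [ 0.3  0.6 -1.1] q [ 0.05  0.46  0.02  2.18 -0.02  0.51 -1.48]
```

In the tool's units: 208 mm is 0.26, 185 mm is 0.2313, 9.5 degrees is 0.1056.

>>> {"op": "jog_arm", "data": {
  "commands": [
    [0,0,0.0333,0.0038,0.05,0,0.4],
    [0,0,0.1056,0.01,0.1125,0,0.4],
    [0,0,0.1056,0.0138,0.175,0,0.4],
    [0,0,0.1056,0.0163,0.2313,0,0.4],
    [0,0,0.1056,0.0175,0.26,0,0.4],
    [0,0,0.1056,0.0175,0.26,0.0188,0.4],
    [0,0,0.1056,0.0175,0.26,0.0563,0.4],
    [0,0,0.1056,0.0175,0.26,0.0825,0.4],
    [0,0,0.1056,0.0175,0.26,0.09,0.4],
    [0,0,0.1056,0.0175,0.26,0.0938,0.4],
    [0,0,0.1056,0.0175,0.26,0.0963,0.4],
    [0,0,0.1056,0.0175,0.26,0.0963,0.4],
    [0,0,0.1056,0.0175,0.26,0.0963,0.4]
  ]
}}

```text
t: 12.1
tool_pos: [461.2, -280.8, 13.7]
eef_rot: [-3.131, 0.245, 0.002]
ft_force: [-5.7, 4.2, 11.7]
finger_gap: 0.572
finger_force: 63.8
```

In the tool's units: -90 mm is -0.1125, -50 mm is -0.0625.

>>> {"op": "jog_arm", "data": {
  "commands": [
    [0,0,0,0,0,-0.0013,0.55],
    [0,0,0,0,0,-0.0013,0.65],
    [0,0,0,0,0,-0.0013,0.72],
    [0,0,0,0,0,-0.0013,0.75],
    [0,0,0,0,0,-0.0188,0.75],
    [0,0,0,0,0,-0.0625,0.8],
    [0,0,0,0,0,-0.1125,1],
    [0,0,0,0,0,-0.1125,1],
    [0,0,0,0,0,-0.1125,1]
  ]
}}

```text
t: 13.0
tool_pos: [462.8, -281.7, 103.3]
eef_rot: [3.131, -0.245, 0.003]
ft_force: [-0.4, -0.2, 0.2]
finger_gap: 0.999
finger_force: 0.0
```

```bash
python3 chk.py w4; python3 go.py 449.8 80 110 60.8; python3 - <<'E'
from h import *
c=r.calibration('wrist')
for l,v0,z in [('heat_sink',(463,-282,-.157),3),('spool_small',(534,-294,0),3)]:
    for d in r.outline_of('wrist',l):
        v,f=fit([(c,d['region'])],l,v0,z);print(l,v,f,d['score'])
E
```

```text
turn [   0.    -0.  -159.8]
turn [-0.  -0.  20.2]
shift [ -68.5 -355.    -7.7] pos [ 462.1 -281.3  102.3] t 13.05 gap 1.002 F [0.9 0.7 0.1] q [ 0.43  0.53  0.04  1.95 -0.03  0.66 -1.23]
heat_sink [ 4.61919598e+02 -2.81156005e+02 -1.53097851e-01] 0.8860017583276351 0.58
spool_small [ 5.33716749e+02 -2.94532696e+02  8.25681718e-02] 0.9733660933660934 0.82
spool_small [ 534. -294.    0.] -0.0 0.73
```

View pics/w4.png

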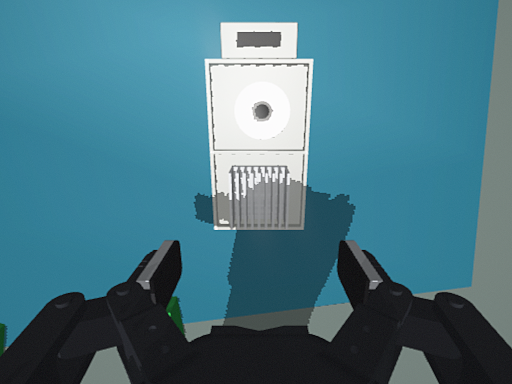

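Both parts stand flat inside tray2: the spool at (262,110) and the heat sink at (258,197). Next is the black fan.

In the tool's units: -355 mm is -0.4438, -68.5 mm is -0.0856, 20.2 degrees is 0.2244.

>>> {"op": "jog_arm", "data": {
  "commands": [
    [0,0,0.2244,-0.0856,-0.4438,-0.0096,1],
    [0,0,0.2244,-0.0856,-0.4438,-0.0096,1],
    [0,0,0.2244,-0.0856,-0.4438,-0.0096,1],
    [0,0,0.2244,-0.0856,-0.4438,-0.0096,1],
    [0,0,0.2244,-0.0856,-0.4438,-0.0096,1],
    [0,0,0.2244,-0.0856,-0.4438,-0.0096,1],
    [0,0,0.2244,-0.0856,-0.4438,-0.0096,1],
    [0,0,0.2244,-0.0856,-0.4438,-0.0096,1],
    [0,0,0.2244,-0.0856,-0.4438,-0.0096,1],
    [0,0,0.2244,-0.0856,-0.4438,-0.0096,1],
    [0,0,0.2244,-0.0856,-0.4438,-0.0096,1]
  ]
}}

```text
t: 14.25
tool_pos: [449.8, 78.1, 109.9]
eef_rot: [3.038, -0.795, -0.001]
ft_force: [0.5, 0.4, 0.6]
finger_gap: 0.997
finger_force: 0.0
```

```bash
python3 go.py 449.8 80 8 60.8;python3 - <<'E'
from h import *
c=r.calibration('wrist');im=r.snapshot('wrist')
for l,v0,z in [('fan',(450,80,1.06),0)]:
    for d in r.outline_of('wrist',l):
        v,f=fit([(c,d['region'])],l,v0,z);print(l,v,f,d['score'])
        for h in hulls(c,l,v): im=cv2.polylines(np.ascontiguousarray(im),[np.round(h).astype(np.int32)],True,(255,0,0))
cv2.imwrite('pics/w5.png',im[:,:,::-1])
E
```

```text
turn [ 0.000e+00 -1.000e-01  1.799e+02]
turn [ 0.1  0.  -0.1]
shift [ -0.9  -1.8 101.9] pos [449.8  78.1 109.9] t 14.25 gap 0.997 F [0.5 0.4 0.6] q [-0.41  0.44  0.19  2.15 -0.15  0.57 -2.19]
fan [450.    80.     1.06] -0.0 0.81
fan [451.4574997   79.61862242   1.07776413] 0.9828313652646942 0.77
fan [450.    80.     1.06] -0.0 0.59
```

View pics/w5.png

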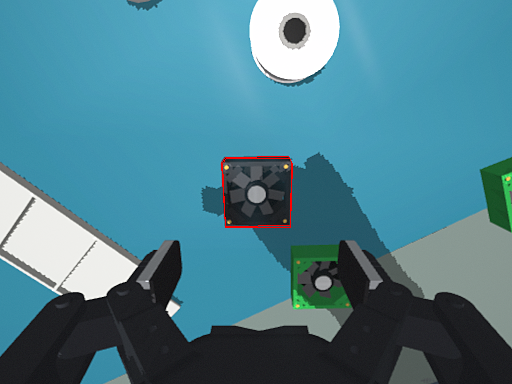

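The black fan at (257,192) is square to the fingers, and the green one at (323,280) lies behind the right finger's path. Grasping it.

In the tool's units: 102 mm is 0.1275, -1.9 mm is -0.0024.

>>> {"op": "jog_arm", "data": {
  "commands": [
    [0,0,0,0.0004,-0.0024,0.0563,1],
    [0,0,0,0.0004,-0.0024,0.1,1],
    [0,0,0,0.0004,-0.0024,0.1213,1],
    [0,0,0,0.0004,-0.0024,0.1275,1],
    [0,0,0,0.0004,-0.0024,0.1275,0.8],
    [0,0,0,0.0004,-0.0024,0.1275,0.5],
    [0,0,0,0.0004,-0.0024,0.1275,0.5],
    [0,0,0,0.0004,-0.0024,0.1275,0.5],
    [0,0,0,0.0004,-0.0024,0.1275,0.5],
    [0,0,0,0.0004,-0.0024,0.1275,0.5],
    [0,0,0,0.0004,-0.0024,0.1275,0.5]
  ]
}}

```text
t: 15.45
tool_pos: [451.7, 81.3, 9.4]
eef_rot: [-3.039, 0.791, -0.003]
ft_force: [-0.6, -0.8, 9.8]
finger_gap: 0.681
finger_force: 65.3
```

In the tool's units: -80 mm is -0.1, -65 mm is -0.0813.

>>> {"op": "jog_arm", "data": {
  "commands": [
    [0,0,0,0,0,-0.01,0.5],
    [0,0,0,0,0,-0.0375,0.5],
    [0,0,0,0,0,-0.0813,0.5],
    [0,0,0,0,0,-0.1,0.5],
    [0,0,0,0,0,-0.1,0.5]
  ]
}}

```text
t: 15.95
tool_pos: [452.5, 81.9, 90.9]
eef_rot: [-3.038, 0.79, -0.006]
ft_force: [-0.2, 0.2, -1.1]
finger_gap: 0.685
finger_force: 64.7
```

```bash
python3 go.py 431.1 270.1 88 108.6; python3 chk.py w6
```

```text
turn [-3.000e-01  1.000e-01  1.322e+02]
turn [ -0.1  -0.3 -47.8]
shift [-110.3 -153.9    3.1] pos [452.5  81.9  90.9] t 15.95 gap 0.685 F [-0.2  0.2 -1.1] q [-0.41  0.47  0.18  2.17 -0.17  0.51 -2.18]
```

View pics/w6.png

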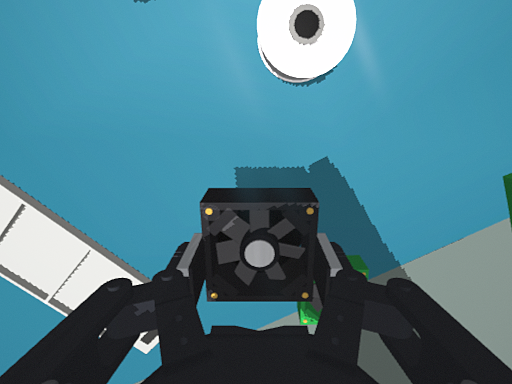

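The fan is held level and centred at (260,253). Carrying it to the bay next to the tab.

In the tool's units: -154 mm is -0.1925, -110 mm is -0.1375, -47.8 degrees is -0.5311.

>>> {"op": "jog_arm", "data": {
  "commands": [
    [0,0,-0.0889,-0.0275,-0.0388,0,0.5],
    [0,0,-0.1778,-0.0625,-0.0875,0,0.5],
    [0,0,-0.2667,-0.0938,-0.1313,0,0.5],
    [0,0,-0.3556,-0.1188,-0.1688,0,0.5],
    [0,0,-0.4444,-0.1375,-0.1925,0,0.5],
    [0,0,-0.5311,-0.1375,-0.1925,0,0.5],
    [0,0,-0.5311,-0.1375,-0.1925,0,0.5],
    [0,0,-0.5311,-0.1375,-0.1925,0,0.5],
    [0,0,-0.5311,-0.1375,-0.1925,0.025,0.5],
    [0,0,-0.5311,-0.1375,-0.1925,0.05,0.5],
    [0,0,-0.5311,-0.1375,-0.1925,0.05,0.5],
    [0,0,-0.5311,-0.1375,-0.1925,0.05,0.5]
  ]
}}

```text
t: 17.2
tool_pos: [430.0, 268.8, 48.2]
eef_rot: [3.1, 0.504, -0.002]
ft_force: [-0.3, -0.4, -0.4]
finger_gap: 0.682
finger_force: 64.6
```

```bash
python3 go.py 431.1 270.1 11 108.6; python3 chk.py w7
```

```text
turn [ 1.000e-01 -1.000e-01  1.799e+02]
turn [ 0.   0.1 -0.1]
shift [ 1.5 -0.9 37.2] pos [430.  268.8  48.2] t 17.2 gap 0.682 F [-0.3 -0.4 -0.4] q [-0.63  0.58 -0.03  2.07  0.03  0.48 -1.93]
```

View pics/w7.png

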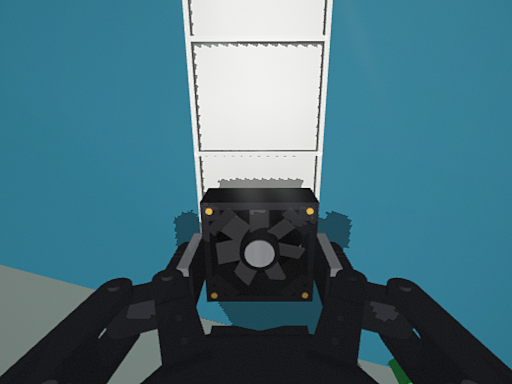

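The fan is in line with the tray axis (walls at columns 197 and 321, fan centre at 260). Lowering and releasing.

In the tool's units: 37 mm is 0.0463, 1.5 mm is 0.0019.

>>> {"op": "jog_arm", "data": {
  "commands": [
    [0,0,0,0.0019,-0.0011,0.025,0.5],
    [0,0,0,0.0019,-0.0011,0.035,0.5],
    [0,0,0,0.0019,-0.0011,0.0413,0.5],
    [0,0,0,0.0019,-0.0011,0.045,0.5],
    [0,0,0,0.0019,-0.0011,0.0463,0.5],
    [0,0,0,0.0019,-0.0011,0.0463,0.5],
    [0,0,0,0.0019,-0.0011,0.0463,0.5]
  ]
}}

```text
t: 17.95
tool_pos: [431.2, 270.8, 12.4]
eef_rot: [-3.1, -0.508, -0.001]
ft_force: [-2.5, -1.2, 10.5]
finger_gap: 0.677
finger_force: 66.1
```

```bash
python3 go.py 431.1 270.1 11 108.6
```

```text
turn [ 1.0e-01 -0.0e+00 -1.8e+02]
turn [-0. -0.  0.]
shift [-0.3  0.6  1.4] pos [431.2 270.8  12.4] t 17.95 gap 0.677 F [-2.5 -1.2 10.5] q [-0.64  0.65 -0.02  2.09  0.04  0.4  -1.94]
```

In the tool's units: -95 mm is -0.1188, -50 mm is -0.0625.

>>> {"op": "jog_arm", "data": {
  "commands": [
    [0,0,0,0,0,-0.0013,0.7],
    [0,0,0,0,0,-0.0013,0.78],
    [0,0,0,0,0,-0.0013,0.82],
    [0,0,0,0,0,-0.0013,0.85],
    [0,0,0,0,0,-0.0188,0.9],
    [0,0,0,0,0,-0.0625,1],
    [0,0,0,0,0,-0.1188,1],
    [0,0,0,0,0,-0.1188,1],
    [0,0,0,0,0,-0.1188,1]
  ]
}}

```text
t: 18.85
tool_pos: [431.7, 271.2, 107.1]
eef_rot: [-3.099, -0.508, -0.003]
ft_force: [-0.5, 0.1, -0.2]
finger_gap: 1.007
finger_force: 0.0
```

```bash
python3 go.py 648 75.5 115 108.6; python3 - <<'E'
from h import *
c=r.calibration('wrist');im=r.snapshot('wrist')
for l,v0,z in [('fan',(431,270,.325),3),('tray3',(505,295,.325),0)]:
    for d in r.outline_of('wrist',l):
        v,f=fit([(c,d['region'])],l,v0,z);print(l,v,f,d['score'])
E
```

```text
turn [ 2.0e-01 -1.0e-01 -1.8e+02]
turn [-0.  -0.1  0. ]
shift [142.5 254.5  -7.7] pos [431.7 271.2 107.1] t 18.85 gap 1.007 F [-0.5  0.1 -0.2] q [-0.63  0.49 -0.03  2.02  0.03  0.63 -1.93]
fan [4.32542551e+02 2.71358050e+02 3.25466408e-01] 0.9823717948717948 0.82
fan [4.31e+02 2.70e+02 3.25e-01] -0.0 0.57
tray3 [5.06781379e+02 2.95153693e+02 3.25388823e-01] 0.7936333452418725 0.64
```

>>> {"op": "jog_arm", "data": {
  "commands": [
    [0,0,0,0.1781,0.3181,-0.0096,1],
    [0,0,0,0.1781,0.3181,-0.0096,1],
    [0,0,0,0.1781,0.3181,-0.0096,1],
    [0,0,0,0.1781,0.3181,-0.0096,1],
    [0,0,0,0.1781,0.3181,-0.0096,1],
    [0,0,0,0.1781,0.3181,-0.0096,1],
    [0,0,0,0.1781,0.3181,-0.0096,1],
    [0,0,0,0.1781,0.3181,-0.0096,1],
    [0,0,0,0.1781,0.3181,-0.0096,1]
  ]
}}

```text
t: 19.9
tool_pos: [646.2, 76.5, 112.6]
eef_rot: [-3.099, -0.511, 0.004]
ft_force: [-0.8, 0.2, -0.2]
finger_gap: 1.001
finger_force: 0.0
```

```bash
python3 go.py 648 75.5 10 108.6;python3 - <<'E'
from h import *
c=r.calibration('wrist');im=r.snapshot('wrist')
for l,v0,z in [('flux_jar',(648,75,0),0)]:
    for d in r.outline_of('wrist',l):
        v,f=fit([(c,d['region'])],l,v0,z);print(l,v,f,d['score'])
        for h in hulls(c,l,v): im=cv2.polylines(np.ascontiguousarray(im),[np.round(h).astype(np.int32)],True,(255,0,0))
cv2.imwrite('pics/w8.png',im[:,:,::-1])
E
```

```text
turn [-2.000e-01 -1.000e-01 -1.799e+02]
turn [-0.1  0.1  0.1]
shift [  1.6   1.7 102.6] pos [646.2  76.5 112.6] t 19.9 gap 1.001 F [-0.8  0.2 -0.2] q [-0.16  0.65 -0.05  1.64  0.04  0.85 -1.47]
flux_jar [6.49929528e+02 7.47241031e+01 3.48413119e-02] 0.9321865696328151 0.6
```

View pics/w8.png

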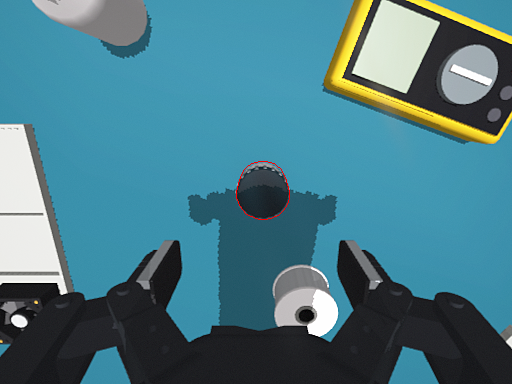

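The jar at (263,190) is centred between the fingers, with the large spool at (305,300) well behind. Grasping it.

In the tool's units: 102 mm is 0.1275, 2.3 mm is 0.0029.

>>> {"op": "jog_arm", "data": {
  "commands": [
    [0,0,0,0.0028,0.0029,0.0563,1],
    [0,0,0,0.0028,0.0029,0.1,1],
    [0,0,0,0.0028,0.0029,0.1213,1],
    [0,0,0,0.0028,0.0029,0.1275,1],
    [0,0,0,0.0028,0.0029,0.1275,0.7],
    [0,0,0,0.0028,0.0029,0.1275,0.35],
    [0,0,0,0.0028,0.0029,0.1275,0.35],
    [0,0,0,0.0028,0.0029,0.1275,0.35],
    [0,0,0,0.0028,0.0029,0.1275,0.35],
    [0,0,0,0.0028,0.0029,0.1275,0.35],
    [0,0,0,0.0028,0.0029,0.1275,0.35],
    [0,0,0,0.0028,0.0029,0.1275,0.35]
  ]
}}

```text
t: 21.2
tool_pos: [651.4, 74.1, 13.9]
eef_rot: [-3.1, -0.509, -0.005]
ft_force: [-1.3, -0.1, 6.0]
finger_gap: 0.513
finger_force: 60.8
```

>>> {"op": "jog_arm", "data": {
  "commands": [
    [0,0,0,0,0,-0.01,0.35],
    [0,0,0,0,0,-0.0375,0.35],
    [0,0,0,0,0,-0.0813,0.35],
    [0,0,0,0,0,-0.1,0.35],
    [0,0,0,0,0,-0.1,0.35]
  ]
}}

```text
t: 21.7
tool_pos: [652.2, 73.9, 95.3]
eef_rot: [3.1, 0.508, 0.009]
ft_force: [-0.0, 0.4, -1.3]
finger_gap: 0.511
finger_force: 61.1
```

```bash
python3 go.py 505.5 295 90 108.6
```

```text
turn [ 5.0e-01  1.0e-01 -1.8e+02]
turn [ 0.1 -0.3  0. ]
shift [ -68.4 -256.3    4.6] pos [652.2  73.9  95.3] t 21.7 gap 0.511 F [-0.   0.4 -1.3] q [-0.16  0.68 -0.05  1.65  0.04  0.81 -1.47]
```

In the tool's units: -256.3 mm is -0.3204, -68.4 mm is -0.0855.

>>> {"op": "jog_arm", "data": {
  "commands": [
    [0,0,0,-0.0125,-0.0475,0,0.35],
    [0,0,0,-0.0288,-0.1063,0,0.35],
    [0,0,0,-0.045,-0.1663,0,0.35],
    [0,0,0,-0.0613,-0.2263,0,0.35],
    [0,0,0,-0.075,-0.2813,0,0.35],
    [0,0,0,-0.0855,-0.3204,0,0.35],
    [0,0,0,-0.0855,-0.3204,0,0.35],
    [0,0,0,-0.0855,-0.3204,0.025,0.35],
    [0,0,0,-0.0855,-0.3204,0.05,0.35],
    [0,0,0,-0.0855,-0.3204,0.05,0.35],
    [0,0,0,-0.0855,-0.3204,0.05,0.35]
  ]
}}

```text
t: 22.8
tool_pos: [503.6, 294.0, 51.6]
eef_rot: [3.099, 0.508, -0.002]
ft_force: [0.7, -0.2, -0.4]
finger_gap: 0.514
finger_force: 61.2
```

```bash
python3 go.py 505.5 295 16 108.6; python3 chk.py w9
```

```text
turn [ 1.0e-01 -1.0e-01  1.8e+02]
turn [ 0.   0.1 -0. ]
shift [ 2.2 -0.3 35.6] pos [503.6 294.   51.6] t 22.8 gap 0.514 F [ 0.7 -0.2 -0.4] q [-0.59  0.65 -0.02  1.88  0.02  0.61 -1.88]
```

View pics/w9.png

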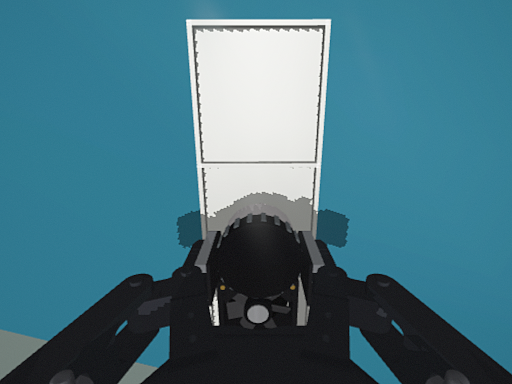

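The jar is over the middle bay at (258,240), with the fan behind it. Lowering.

In the tool's units: 37 mm is 0.0463, 2.2 mm is 0.0028.

>>> {"op": "jog_arm", "data": {
  "commands": [
    [0,0,0,0.0028,-0.0004,0.025,0.35],
    [0,0,0,0.0028,-0.0004,0.035,0.35],
    [0,0,0,0.0028,-0.0004,0.0413,0.35],
    [0,0,0,0.0028,-0.0004,0.045,0.35],
    [0,0,0,0.0028,-0.0004,0.0463,0.35],
    [0,0,0,0.0028,-0.0004,0.0463,0.35],
    [0,0,0,0.0028,-0.0004,0.0463,0.35]
  ]
}}

```text
t: 23.55
tool_pos: [505.6, 295.7, 16.8]
eef_rot: [-3.1, -0.508, -0.001]
ft_force: [-4.7, -3.3, 15.8]
finger_gap: 0.517
finger_force: 62.9
```

In the tool's units: -95 mm is -0.1188, -50 mm is -0.0625.

>>> {"op": "jog_arm", "data": {
  "commands": [
    [0,0,0,0,0,-0.0013,0.55],
    [0,0,0,0,0,-0.0013,0.62],
    [0,0,0,0,0,-0.0013,0.67],
    [0,0,0,0,0,-0.0013,0.7],
    [0,0,0,0,0,-0.0188,0.7],
    [0,0,0,0,0,-0.0625,1],
    [0,0,0,0,0,-0.1188,1],
    [0,0,0,0,0,-0.1188,1],
    [0,0,0,0,0,-0.1188,1]
  ]
}}

```text
t: 24.45
tool_pos: [506.4, 296.2, 111.8]
eef_rot: [-3.099, -0.508, -0.005]
ft_force: [-0.2, 0.2, -1.1]
finger_gap: 0.999
finger_force: 0.0
```

```bash
python3 go.py 546.3 -4.5 120 108.6; python3 - <<'E'
from h import *
c=r.calibration('wrist');im=r.snapshot('wrist')
for l,v0,z in [('flux_jar',(505,295,.325),3),('tray3',(505,295,.325),0)]:
    for d in r.outline_of('wrist',l):
        v,f=fit([(c,d['region'])],l,v0,z);print(l,v,f,d['score'])
E
```

```text
turn [ 3.0e-01 -1.0e-01 -1.8e+02]
turn [-0.  -0.2  0. ]
shift [-58.2 297.7  -8.6] pos [506.4 296.2 111.8] t 24.45 gap 0.999 F [-0.2  0.2 -1.1] q [-0.59  0.57 -0.02  1.82  0.02  0.74 -1.87]
flux_jar [5.04718455e+02 2.95050138e+02 2.01966655e-01] 0.9314767765965319 0.85
tray3 [5.06497457e+02 2.95127080e+02 3.25091398e-01] 0.7318318825449949 0.68
```

In the tool's units: 297.7 mm is 0.3721, -58.2 mm is -0.0728.

>>> {"op": "jog_arm", "data": {
  "commands": [
    [0,0,0,-0.0728,0.3721,-0.0108,1],
    [0,0,0,-0.0728,0.3721,-0.0108,1],
    [0,0,0,-0.0728,0.3721,-0.0108,1],
    [0,0,0,-0.0728,0.3721,-0.0108,1],
    [0,0,0,-0.0728,0.3721,-0.0108,1],
    [0,0,0,-0.0728,0.3721,-0.0108,1],
    [0,0,0,-0.0728,0.3721,-0.0108,1],
    [0,0,0,-0.0728,0.3721,-0.0108,1],
    [0,0,0,-0.0728,0.3721,-0.0108,1]
  ],
  "squeeze": 90
}}

```text
t: 25.5
tool_pos: [545.2, -3.6, 117.8]
eef_rot: [-3.099, -0.51, 0.002]
ft_force: [0.5, 0.3, 0.5]
finger_gap: 0.997
finger_force: 0.0
```

```bash
python3 go.py 546.5 -4.5 11 108.6;python3 - <<'E'
from h import *
c=r.calibration('wrist');im=r.snapshot('wrist')
for l,v0,z in [('spool_large',(546.5,-4.5,0),0)]:
    for d in r.outline_of('wrist',l):
        v,f=fit([(c,d['region'])],l,v0,z);print(l,v,f,d['score'])
        for h in hulls(c,l,v): im=cv2.polylines(np.ascontiguousarray(im),[np.round(h).astype(np.int32)],True,(255,0,0))
cv2.imwrite('pics/w10.png',im[:,:,::-1])
E
```

```text
turn [-1.000e-01 -1.000e-01 -1.799e+02]
turn [-0.1  0.1  0.1]
shift [  1.1   1.4 106.8] pos [545.2  -3.6 117.8] t 25.5 gap 0.997 F [0.5 0.3 0.5] q [-0.05  0.52 -0.05  1.92  0.03  0.71 -1.36]
spool_large [ 5.47350545e+02 -5.07355803e+00 -1.94981562e-02] 0.9762260679583741 0.77
```

View pics/w10.png

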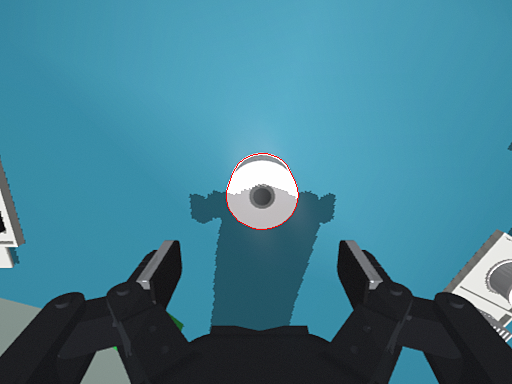

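The large spool at (262,192) is centred under the gripper. Grasping it with 90 N.

In the tool's units: 106 mm is 0.1325, 100 mm is 0.125.

>>> {"op": "jog_arm", "data": {
  "commands": [
    [0,0,0,0.0018,0.0021,0.0563,1],
    [0,0,0,0.0018,0.0021,0.1,1],
    [0,0,0,0.0018,0.0021,0.125,1],
    [0,0,0,0.0018,0.0021,0.1325,1],
    [0,0,0,0.0018,0.0021,0.1325,0.8],
    [0,0,0,0.0018,0.0021,0.1325,0.5],
    [0,0,0,0.0018,0.0021,0.1325,0.5],
    [0,0,0,0.0018,0.0021,0.1325,0.5],
    [0,0,0,0.0018,0.0021,0.1325,0.5],
    [0,0,0,0.0018,0.0021,0.1325,0.5],
    [0,0,0,0.0018,0.0021,0.1325,0.5]
  ],
  "squeeze": 90
}}

```text
t: 26.7
tool_pos: [548.2, -5.6, 14.0]
eef_rot: [-3.1, -0.509, -0.003]
ft_force: [-1.9, 1.5, 8.2]
finger_gap: 0.698
finger_force: 97.2
```

>>> {"op": "jog_arm", "data": {
  "commands": [
    [0,0,0,0,0,-0.01,0.5],
    [0,0,0,0,0,-0.0375,0.5],
    [0,0,0,0,0,-0.0813,0.5],
    [0,0,0,0,0,-0.1,0.5],
    [0,0,0,0,0,-0.1,0.5]
  ]
}}

```text
t: 27.2
tool_pos: [549.1, -6.2, 95.4]
eef_rot: [3.1, 0.508, 0.008]
ft_force: [0.2, -0.3, -3.3]
finger_gap: 0.701
finger_force: 97.5
```

```bash
python3 go.py 579.5 320 92 108.6
```

```text
turn [ 4.0e-01  1.0e-01 -1.8e+02]
turn [ 0.1 -0.3  0. ]
shift [ 132.9 -299.4    3.6] pos [549.1  -6.2  95.4] t 27.2 gap 0.701 F [ 0.2 -0.3 -3.3] q [-0.04  0.55 -0.05  1.94  0.04  0.65 -1.36]
```

In the tool's units: -299.4 mm is -0.3743, 132.9 mm is 0.1661.

>>> {"op": "jog_arm", "data": {
  "commands": [
    [0,0,0,0.0125,-0.0275,0,0.5],
    [0,0,0,0.035,-0.0788,0,0.5],
    [0,0,0,0.0575,-0.13,0,0.5],
    [0,0,0,0.08,-0.1813,0,0.5],
    [0,0,0,0.1025,-0.2325,0,0.5],
    [0,0,0,0.125,-0.2838,0,0.5],
    [0,0,0,0.145,-0.3288,0,0.5],
    [0,0,0,0.16,-0.36,0,0.5],
    [0,0,0,0.1661,-0.3743,0,0.5],
    [0,0,0,0.1661,-0.3743,0,0.5],
    [0,0,0,0.1661,-0.3743,0.025,0.5],
    [0,0,0,0.1661,-0.3743,0.05,0.5],
    [0,0,0,0.1661,-0.3743,0.05,0.5],
    [0,0,0,0.1661,-0.3743,0.05,0.5]
  ]
}}

```text
t: 28.6
tool_pos: [577.9, 318.1, 52.5]
eef_rot: [3.099, 0.506, -0.002]
ft_force: [0.1, 0.8, -2.2]
finger_gap: 0.698
finger_force: 97.6
```

```bash
python3 go.py 579.7 320 16 108.6; python3 chk.py w11
```

```text
turn [ 1.000e-01 -1.000e-01  1.799e+02]
turn [ 0.1  0.1 -0.1]
shift [ 2.3 -1.3 36.5] pos [577.9 318.1  52.5] t 28.6 gap 0.698 F [ 0.1  0.8 -2.2] q [-0.57  0.74 -0.01  1.66  0.01  0.74 -1.83]
```

View pics/w11.png

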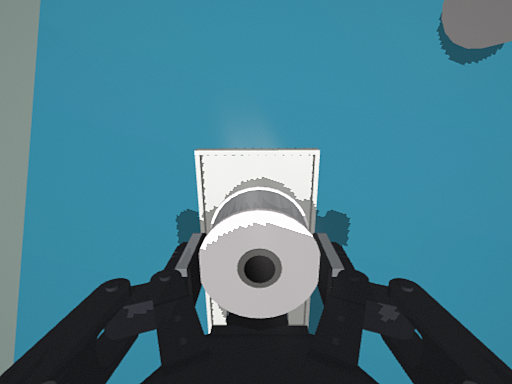

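The spool hangs level over the far bay at (260,255), with the tray end wall visible at row 152. Lowering.

In the tool's units: 37 mm is 0.0463, -1.3 mm is -0.0016.

>>> {"op": "jog_arm", "data": {
  "commands": [
    [0,0,0,0.0025,-0.0016,0.025,0.5],
    [0,0,0,0.0025,-0.0016,0.035,0.5],
    [0,0,0,0.0025,-0.0016,0.0413,0.5],
    [0,0,0,0.0025,-0.0016,0.045,0.5],
    [0,0,0,0.0025,-0.0016,0.0463,0.5],
    [0,0,0,0.0025,-0.0016,0.0463,0.5],
    [0,0,0,0.0025,-0.0016,0.0463,0.5]
  ]
}}

```text
t: 29.35
tool_pos: [579.3, 321.7, 17.1]
eef_rot: [3.1, 0.508, 0.001]
ft_force: [-3.1, -2.3, 7.1]
finger_gap: 0.697
finger_force: 98.9
```

In the tool's units: -150 mm is -0.1875, -100 mm is -0.125.

>>> {"op": "jog_arm", "data": {
  "commands": [
    [0,0,0,0,0,-0.0013,0.72],
    [0,0,0,0,0,-0.0013,0.78],
    [0,0,0,0,0,-0.0013,0.83],
    [0,0,0,0,0,-0.0013,0.87],
    [0,0,0,0,0,-0.0188,0.9],
    [0,0,0,0,0,-0.0625,1],
    [0,0,0,0,0,-0.125,1],
    [0,0,0,-0.125,0,-0.1875,1],
    [0,0,0,-0.125,0.1875,-0.1875,1],
    [0,0,0,-0.125,0.1875,-0.1875,1],
    [0,0,0,-0.125,0.1875,-0.1875,1],
    [0,0,0,-0.125,0.1875,-0.1875,1],
    [0,0,0,-0.125,0.1875,-0.1875,1]
  ]
}}

```text
t: 30.65
tool_pos: [533.1, 145.1, 167.1]
eef_rot: [3.101, 0.501, 0.003]
ft_force: [-0.0, -0.6, -0.2]
finger_gap: 1.0
finger_force: 0.0
```

```bash
cat > v.py <<'E'
from h import *
G={'fan':(432,270,.325,'tray3'),'flux_jar':(505,295,0,'tray3'),'spool_large':(579,320,0,'tray3'),'spool_small':(534,-294,0,'tray2'),'heat_sink':(462,-282,-.16,'tray2')}
TR={'tray3':(505,295.2,.325),'tray2':(498.7,-287.5,2.985)}
for n in('top','scene'):
    c=r.calibration(n);im=r.snapshot(n);cv2.imwrite(f'pics/{n}_end.png',im[:,:,::-1])
    for l,g in G.items():
        cen=hulls(c,l,g[:3],3)[0].mean((0,1))
        for d in r.outline_of(n,l):
            m=d['region'];ys,xs=np.nonzero(m)
            if len(xs) and np.hypot(xs.mean()-cen[0],ys.mean()-cen[1])<15:
                v,f=fit([(c,m)],l,g[:3],3);t=TR[g[3]];a=t[2];e=v[:2]-t[:2]
                print(n,l,'in tray',round(e[0]*np.cos(a)+e[1]*np.sin(a),1),round(-e[0]*np.sin(a)+e[1]*np.cos(a),1),'iou',round(f,3))
E
python3 v.py; python3 -c "
import cv2,numpy as np
a=cv2.imread('pics/top_end.png');b=cv2.imread('pics/scene_end.png')
L=cv2.resize(a[150:280,110:190],None,fx=3.6,fy=3.6,interpolation=3)
R=cv2.resize(a[150:280,340:410],None,fx=3.6,fy=3.6,interpolation=3)
cv2.imwrite('pics/end.png',np.hstack([L,R]))"
```

```text
top spool_small in tray -34.3 1.2 iou 0.933
top heat_sink in tray 38.2 0.2 iou 0.876
scene fan in tray -77.2 -0.6 iou 0.757
scene flux_jar in tray -2.4 1.6 iou 0.885
scene spool_large in tray 78.0 3.5 iou 0.944
scene spool_small in tray -36.2 2.7 iou 0.953
scene heat_sink in tray 35.8 0.5 iou 0.833
```

View pics/end.png

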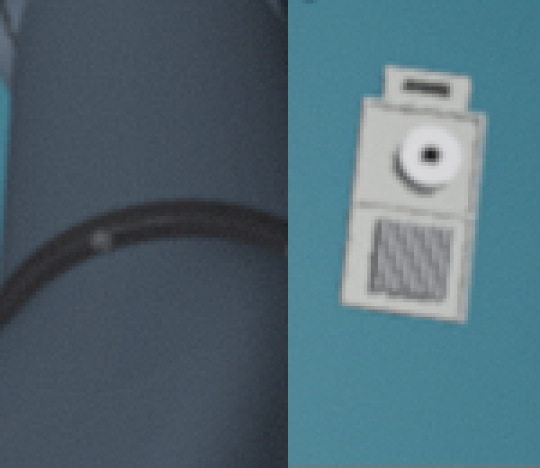

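View pics/scene_end.png

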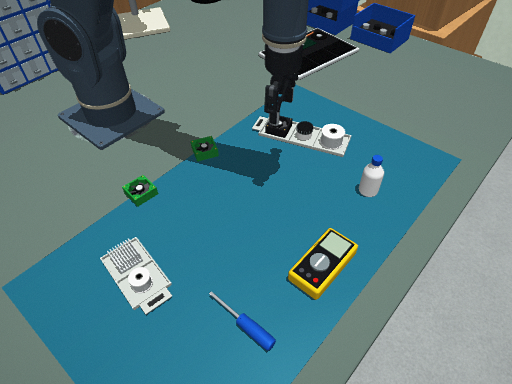

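All five parts stand in their named bays within a few mm of centre. The screwdriver, multimeter and bottle haven't moved, and the arm is clear.

```bash
python3 -c "
from cell import r
print(r.hand_in())"
```

```text
the job is handed in; nothing more can be done
None
```

Both kits are made up and handed in at about 31 s: all five parts are flat in their named bays and released, the screwdriver, multimeter and bottle look unmoved in the last picture, and `hand_in()` returned no verdict.

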